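# Wind up the drainer plug with the loose crank

### The job

Take the crank from the cork pad on the wooden rack, fit it fully down onto the brass square spindle of the drainer and wind it anticlockwise (seen from above) all the way to its stop, which raises the plug. Then lift the crank off and stand it gently back upright with its hub on the cork pad, let go of it, and leave the spindle wound and the saucer, moka pot base and scrubbing brush where they were.

Things in the scene. Friction and masses are not known exactly. Their poses are not given: they have to be found in the camera images.
- crank_grip (a point): The loose crank (about 0.3 kg), standing upright. This point is on its hub axis, 54 mm above the hub's underside: the height to grip. z up, +x along the arm. Steel hub 42 x 42 mm, 28 mm high; on it a black square grip block 32 x 32 mm (sides along x, y), from 28 to 70 mm. A flat arm (18 mm wide, 12 to 22 mm above the underside) leaves the hub along +x.
- crank_socket (a point): Centre of the crank hub's underside, 54 mm below crank_grip, same axes: the mouth of a square socket 22.5 x 22.5 mm, 26 mm deep, sides along x and y. The crank stands stably on the flat rim around it.
- crank_knob (a point): Centre line of the crank's red upright knob, 80 mm along +x from the hub axis and at the same height as crank_grip. The knob is a cylinder 22 mm in diameter, fixed to the arm, from 20 to 75 mm above the hub's underside.
- spindle_tip (a point): Centre of the top of the upright brass square spindle (20 x 20 mm, sides along its x and y; the top 12 mm taper to 11 x 11 mm); turns with it. It stands 26 mm out of a dark disc (68 mm across) on a white housing. The fitted crank's hub rests on the disc, 26 mm below this point, 34 mm above the work surface (crank_grip then 28 mm above this point). Fits in any of four quarter-turns; play 8 degrees.
- spindle (a joint): Angle of the spindle, rad, growing anticlockwise seen from above. It begins between 0 and 0.5; the stop is at 3.0. It turns stiffly (about 0.12 N m) and stays where it is left.
- plug (a joint): Height of the white plug (56 mm diameter) in the round shallow basin (190 mm across, rim 20 mm high) on the drainer's steel board, beyond the spindle, m: 0 down, 0.015 fully up. It is driven by the spindle, 5 mm per radian.
- rack: Fixed wooden rack, 170 mm (x) by 420 mm (y), origin on the work surface under its centre. At its -y end lies the cork pad for the crank: 150 mm (x) by 110 mm (y), centred at x = 0, y = -145 mm, top 38 mm above the work surface. Saucer and moka pot base stand on the slats (top at 35 mm) from y = -50 mm on. A white soap caddy is clipped to the +y end.
- saucer: White espresso saucer, 112 mm across and 16 mm high, loose on the slats; origin under its centre.
- moka: Metal moka pot base, 84 mm across and 65 mm high, loose on the slats; origin under its centre.
- brush: Green scrubbing brush, 162 mm long, 36 mm high, loose on the work surface; origin on the surface 70 mm from the handle's end, +x towards the head.
Mind the look-alikes: they are no part of the job. There is more than one size of the part that bears crank_grip; the job needs the largest.

How it is judged:
By the outcome, as a careful person would: the job done as asked, in the order asked, and still so for the second after the job is handed in, with the robot touching nothing.
It also fails if it takes over 72 s, if anything falls off the work surface, if the arm or the gripper's body presses on something with over 40 N, if the wrist force passes 120 N, or if a joint passes its speed limit or range.

### The arm

A 6-joint arm with a two-finger parallel gripper is mounted at the origin on the work surface. World frame = base frame: x ahead of the robot, y to its left, z up, the work surface at z = 0. Lengths are in m, angles in rad, forces in N, time in s.
With the tool pointing down it reaches from about 0.375 to 0.9 m from the base axis. Payload 3.1 kg.
Tool frame: the origin (TCP) lies between the finger pads; the fingertips stand 22 mm ahead of it and the grasp point (between the pads) lies 3 mm ahead of it; z points along the fingers, y is the direction in which the jaws open and shut (so a half turn about z gives the same grasp; the last joint's range is limited). The gripper opens to 87 mm and grips with 3 to 60 N. Pads are 19 mm wide; open, the fingers measure 117 mm over their backs; the gripper's body (75 mm by 190 mm) begins 51 mm behind the grasp point.
Start: joints at [-1.435, 0.527, 1.433, -0, 1.181, -0.178], TCP at [0.193, -0.594, 0.209] pointing down, gripper open.
Joint ranges: [-3.08, 3.08], [-0.75, 2.2], [0.22, 2.44], [-1.43, 4.57], [0, 2.65], [-2.85, 2.85]. Speed limits (rad/s): [2.79, 2.79, 3.14, 3.14, 3.14, 3.14].

### API

Orientations are given as a unit quaternion [x, y, z, w].
In Python, from rig import get_obs, camera, get_calibration, hand_in, search_frame gives the robot as it stands.
- The arm moves only by the shell command python3 -m jog 'ROWS' [FORCE]. ROWS is JSON, a list of rows, each an object with "grip": the closure in counts, from 0 (fully open) to 255 (shut); "travel": the shift along the world's x, y, z in cm, a list of three; "twist": the turn about the world's z in degrees. A call has 1 to 8 rows; each row shifts and turns the commanded pose from where the row before left it; what a row does not reach is not made up. A row lasts 1/10 s, in which the tool goes at most 50 mm and 8.59 degrees, less where a joint would pass 70% of its speed; a pose out of reach is approached as far as the arm can. A call is refused whole if a number of a shift passes 5 or a number of a turn 8.59, either way. A call with a gripper value outside its range is refused whole. The fingers move at their own pace and stop on an object; FORCE is the grip in N (left out, the last holds). Time passes only in rows, so rows that do not move let the fingers close. It gives the time, the measured TCP pose, the force and the opening at its end, in the units of the state.
- get_obs(): the state, without advancing time (a new reading comes with each control period).
- camera(name): name is "scene" or "top"; returns the picture (420x560x3 uint8, red, green, blue); there is no depth.
- get_calibration(name): a dict with "fx", "fy", "cx", "cy" (pixels), "R" (3x3) and "t" (3): a world point X has camera coordinates R X + t. Camera axes: x right, y down, z forward; pixel columns grow to the right and rows downward; lengths in m; the calibration is good to about 2 mm. A picture is of the moment at which its call begins. get_calibration takes no time and is no camera call.
- hand_in(): hands the job in, once; it reports no verdict.
Trained networks look in the newest picture that a camera, given by its name, has taken for a name from the list of things; names that differ only in an ending like _2 or _b are one class to them, and where a whole thing is asked for, a point or a joint stands for the part that bears it (a point fixed in the world has none). Each returns a list of dicts, best first, with "p" (0 to 1); they miss things now and then, are a little off and sometimes report something else, mostly with a low value. They report only what shows in the picture. A call takes as long as a camera call. They do not tell look-alikes from the thing itself.
- search_frame(target, camera): "at" ([x, y, z] in m, in world coordinates, good to about 4 mm: the middle of the surface that is visible of it).
The state is a dict: "time": time; "q": joint angles; "joint_velocities": joint speeds; "joint_torque": joint torques, N m; "position": TCP position; "tool_rot": TCP orientation; "ft_force": force on the tool from outside, world axes, zero at the start; "moment": the same for the moment, N m; "grip_width": finger opening in m.
Only numpy, scipy, OpenCV 4.12 (cv2) and the standard library are available. Lean on these libraries where they do the work, as an engineer would, in place of code of your own. Each camera call takes 0.05 s, during which the arm holds its last target. There are 200 camera calls.

## Working session

There is one attempt and no reset: what is moved stays moved. The work goes in short steps, Python scripts to look and compute and a shell command to move; the robot and the scene stay as the last step left them, time stands still between calls to the robot, and variables do not carry over. Pictures are saved under pics/ and viewed, about 8 in all and at most 12, crops included, and the job is handed in when it is done.

```bash
mkdir -p pics; python3 - <<'E'
from rig import *
import cv2,numpy as np
for c in("scene","top"):
    im=camera(c); cv2.imwrite(f"pics/{c}1.png",im[:,:,::-1])
    k=get_calibration(c); print(c,k["fx"],k["cx"],k["cy"],np.round(k["R"],3).tolist(),np.round(k["t"],3).tolist())
    for n in("crank_grip","crank_knob","spindle_tip","rack","saucer","moka","brush"):
        print(n,[(round(d["p"],2),np.round(d["at"],3).tolist()) for d in search_frame(n,c)])
print(get_obs())
E
```

```text
scene 445.45666157909847 280.8242193587953 208.45303642829987 [[-0.296, 0.955, 0.017], [0.651, 0.215, -0.729], [-0.699, -0.205, -0.685]] [0.139, -0.322, 1.664]
crank_grip [(0.83, [0.713, 0.272, 0.026]), (0.62, [0.582, 0.158, 0.086]), (0.57, [0.71, 0.159, 0.027])]
crank_knob [(0.98, [0.714, 0.27, 0.02]), (0.93, [0.71, 0.157, 0.021]), (0.82, [0.58, 0.152, 0.083])]
spindle_tip [(0.87, [0.551, -0.136, 0.032])]
rack [(0.66, [0.463, -0.439, 0.031]), (0.59, [0.58, 0.156, 0.085])]
saucer [(0.69, [0.526, 0.461, 0.048])]
moka [(0.82, [0.543, 0.342, 0.068])]
brush [(0.55, [0.463, -0.438, 0.031])]
top 490.46406193163057 276.71563349065593 206.14761539716318 [[-0.026, -0.999, -0.021], [-0.996, 0.028, -0.082], [0.082, 0.019, -0.996]] [0.049, 0.595, 1.456]
crank_grip [(0.81, [0.55, 0.149, 0.081]), (0.51, [0.7, 0.267, 0.029]), (0.5, [0.703, 0.156, 0.039])]
crank_knob [(0.82, [0.548, 0.148, 0.079]), (0.72, [0.706, 0.15, 0.035]), (0.47, [0.702, 0.264, 0.024])]
spindle_tip [(0.65, [0.544, -0.129, 0.034]), (0.51, [0.548, 0.146, 0.08])]
rack [(0.56, [0.535, 0.318, 0.033])]
saucer [(0.61, [0.534, 0.46, 0.046])]
moka [(0.78, [0.525, 0.339, 0.044])]
brush [(0.84, [0.442, -0.44, 0.038])]
{'time': 0.8, 'q': array([-1.43550511e+00,  5.27444381e-01,  1.43269913e+00, -2.30407153e-05,
        1.18137925e+00, -1.78509910e-01]), 'joint_velocities': array([-0.00032866, -0.00022682,  0.00203556,  0.00075712, -0.00046956,
       -0.00088771]), 'joint_torque': array([-2.16988028e-06, -4.39947188e+01, -1.76978248e+01,  6.33757235e-02,
        5.02414699e-02, -3.09340624e-05]), 'position': array([ 0.19293645, -0.59446089,  0.20898289]), 'tool_rot': array([ 9.87715653e-01,  1.56261918e-01, -1.14106300e-05,  3.47089140e-05]), 'ft_force': array([-0.12179171, -0.07355062,  0.06161944]), 'moment': array([-0.04265541, -0.01271471, -0.01509693]), 'grip_width': 0.08733469087825843}
```

View pics/scene1.png

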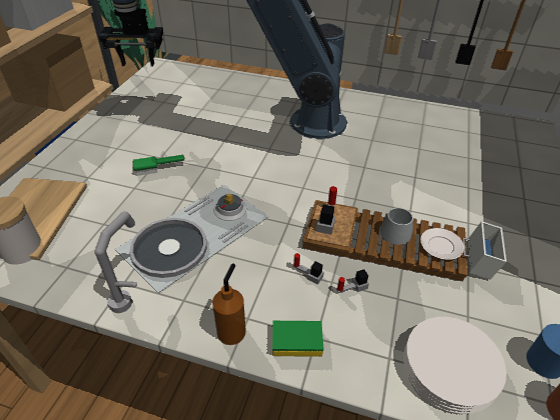

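View pics/top1.png

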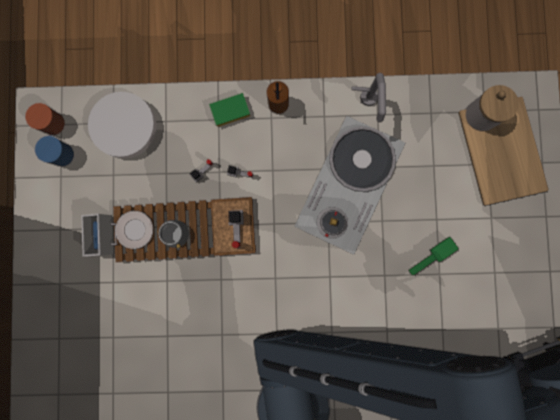

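The scene image shows the big crank on the cork pad: black block at about (326,213), red knob at about (333,193). In the top view these are at (235,216) and (236,244). Two smaller cranks lie on the table, and the spindle is at about (333,222) in the top view. Next I'll zoom in and measure.

```bash
cat > h.py <<'E'
import numpy as np,cv2
from rig import *
def bp(c,u,v,z):
    k=get_calibration(c);R=np.array(k["R"]);t=np.array(k["t"])
    d=R.T@np.array([(u-k["cx"])/k["fx"],(v-k["cy"])/k["fy"],1]);o=-R.T@t
    return o+d*(z-o[2])/d[2]
def pj(c,X):
    k=get_calibration(c);p=np.array(k["R"])@X+np.array(k["t"])
    return np.array([k["fx"]*p[0]/p[2]+k["cx"],k["fy"]*p[1]/p[2]+k["cy"]])
def crop(im,u,v,r=25,s=8):
    u=int(u);v=int(v);return cv2.resize(im[v-r:v+r,u-r:u+r],None,fx=s,fy=s,interpolation=cv2.INTER_CUBIC)
def blob(im,kind,u,v,r):
    im=im.astype(int);R,G,B=im[...,0],im[...,1],im[...,2]
    m={'red':(R>90)&(G<R*.45)&(B<R*.45),'brass':(R>B*1.5)&(G>B*1.25)&(R>70)}[kind]
    yy,xx=np.nonzero(m);s=(abs(xx-u)<r)&(abs(yy-v)<r)
    return xx[s].mean(),yy[s].mean(),s.sum(),xx[s].min(),xx[s].max(),yy[s].min(),yy[s].max()
E
python3 - <<'E'
from h import *
t=cv2.imread("pics/top1.png");s=cv2.imread("pics/scene1.png")
a=np.hstack([crop(t,235,228,22,9),crop(t,333,222,22,9)]);b=np.hstack([crop(s,330,210,22,9),crop(s,230,205,22,9)])
o=cv2.resize(np.vstack([a,b]),(600,600));cv2.imwrite("pics/c1.png",o)
print(blob(t[:,:,::-1],'red',236,244,6),blob(s[:,:,::-1],'red',333,193,10))
print(blob(t[:,:,::-1],'brass',333,222,12),blob(s[:,:,::-1],'brass',230,200,15))
E
```

```text
(np.float64(234.8125), np.float64(244.28125), np.int64(32), np.int64(232), np.int64(238), np.int64(242), np.int64(247)) (np.float64(333.54285714285714), np.float64(190.0), np.int64(35), np.int64(330), np.int64(336), np.int64(186), np.int64(200))
(np.float64(332.86486486486484), np.float64(221.0810810810811), np.int64(37), np.int64(330), np.int64(336), np.int64(218), np.int64(224)) (np.float64(229.3125), np.float64(198.3125), np.int64(64), np.int64(224), np.int64(233), np.int64(194), np.int64(204))
```

View pics/c1.png

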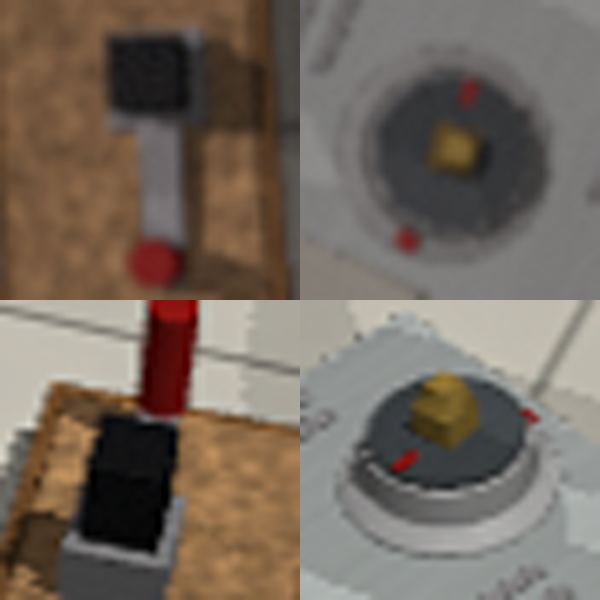

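```bash
python3 - <<'E'
from h import *
t=cv2.imread("pics/top1.png")[:,:,::-1];s=cv2.imread("pics/scene1.png")[:,:,::-1]
print("knob top",bp("top",235.2,244.2,.113)); print("block top",bp("top",234.6,216.5,.108))
# scene crop origin (308,188); block top face ctr (137,145 of 300-offset)
f=lambda x,y,ox,oy:(x/6.82-.5+ox,y/6.82-.5+oy)
print("scene block top",bp("scene",*f(137,147,308,188),.108),"knob top",bp("scene",*f(175,5,308,188),.113))
print("spindle top",bp("top",*f(157,148,311,200),.058),"scene",bp("scene",*f(143,82,208,183),.06))
for c,(mx,my),(hx,hy),o in(("top",(168,93),(107,240),(311,200)),("scene",(105,162),(229,116),(208,183))):
    c0=bp("top",*f(157,148,311,200),.058) if c=="top" else bp("scene",*f(143,82,208,183),.06)
    for n,p,z in(("m",(mx,my),.034),("h",(hx,hy),.03)):
        X=bp(c,*f(*p,*o),z);d=X-c0;print(c,n,X,np.hypot(*d[:2]),np.degrees(np.arctan2(d[1],d[0])))
E
```

```text
knob top [0.48471134 0.15106062 0.113     ]
block top [0.56347247 0.1517984  0.108     ]
scene block top [0.56620563 0.15578424 0.108     ] knob top [0.48565117 0.15249911 0.113     ]
spindle top [ 0.54487791 -0.1336386   0.058     ] scene [ 0.54467054 -0.13409063  0.06      ]
top m [ 0.57003024 -0.14160035  0.034     ] 0.026382361860957108 -17.56472558795934
top h [ 0.50651763 -0.11303652  0.03      ] 0.04354258903241192 151.76118117388054
scene m [ 0.5697839 -0.1427453  0.034    ] 0.026562827412362017 -19.0151937936144
scene h [ 0.52258483 -0.1056075   0.03      ] 0.036042573230180786 127.78986941953491
```

```bash
R='[{"grip":0,"travel":[2.07,4.15,0],"twist":-2}]'
python3 -m jog '[{"grip":0,"travel":[2.0,4.1,0],"twist":-2},{"grip":0,"travel":[2.0,4.1,0],"twist":-2},{"grip":0,"travel":[2.0,4.1,0],"twist":-2},{"grip":0,"travel":[2.0,4.1,0],"twist":-2},{"grip":0,"travel":[2.0,4.1,0],"twist":-2},{"grip":0,"travel":[2.0,4.1,0],"twist":-2},{"grip":0,"travel":[2.0,4.1,0],"twist":-2},{"grip":0,"travel":[2.0,4.1,0],"twist":-2}]' 60
python3 -m jog '[{"grip":0,"travel":[2.0,4.1,0],"twist":0},{"grip":0,"travel":[2.0,4.1,0],"twist":0},{"grip":0,"travel":[2.0,4.1,0],"twist":0},{"grip":0,"travel":[2.0,4.1,0],"twist":0},{"grip":0,"travel":[2.0,4.1,0],"twist":0},{"grip":0,"travel":[2.0,4.1,0],"twist":0},{"grip":0,"travel":[2.0,4.1,0],"twist":0},{"grip":0,"travel":[2.0,4.1,0],"twist":0}]'
python3 -c "
from rig import *;print(get_obs()['q'])"
```

```text
time: 1.6
position: [0.3536, -0.265, 0.2093]
tool_rot: [1.0, 0.016, 0.0, 0.0]
ft_force: [1.5, 0.4, -0.2]
grip_width: 0.087
time: 2.4
position: [0.5137, 0.0634, 0.2093]
tool_rot: [1.0, 0.017, 0.0, 0.0]
ft_force: [0.8, -1.6, -0.5]
grip_width: 0.0871
[-9.31225970e-02  3.82897864e-01  1.69966523e+00 -2.13885270e-04
  1.05816257e+00  1.44284063e+00]
```

```bash
python3 -m jog '[{"grip":0,"travel":[2.6,4.2,0],"twist":-1},{"grip":0,"travel":[2.5,4.2,0],"twist":0},{"grip":0,"travel":[0,0.6,-3],"twist":0},{"grip":0,"travel":[0,0,-3],"twist":0},{"grip":0,"travel":[0,0,0],"twist":0}]'
python3 - <<'E'
from h import *
a=camera("scene");b=camera("top")
X=get_obs()["position"];u=pj("scene",X);v=pj("top",X);print(u,v)
o=np.hstack([crop(a,*u,35,8),crop(b,*v,35,8)])[:,:,::-1];cv2.imwrite("pics/c2.png",cv2.resize(o,(800,400)))
E
```

```text
time: 2.9
position: [0.5605, 0.152, 0.1452]
tool_rot: [1.0, 0.009, -0.005, 0.0]
ft_force: [-1.8, 0.1, 0.8]
grip_width: 0.0869
[327.57059602 196.40506503] [233.1321822  215.48108982]
```

View pics/c2.png

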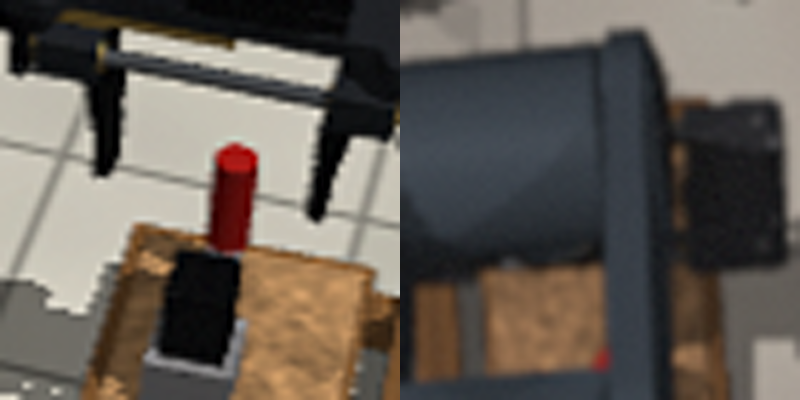

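The fingers straddle the block (crop (207,268)), with the knob behind it. Going down.

```bash
python3 -m jog '[{"grip":0,"travel":[0,0,-1.5],"twist":0},{"grip":0,"travel":[0,0,-1.5],"twist":0},{"grip":0,"travel":[0,0,-1.5],"twist":0},{"grip":0,"travel":[0,0,0],"twist":0},{"grip":0,"travel":[0,0,0],"twist":0}]'
```

```text
time: 3.5
position: [0.5651, 0.1512, 0.1055]
tool_rot: [1.0, 0.008, 0.001, -0.0]
ft_force: [0.7, 0.1, 0.2]
grip_width: 0.0873
```

```bash
python3 -m jog '[{"grip":0,"travel":[0,0.1,-0.5],"twist":0},{"grip":0,"travel":[0,0.1,-0.5],"twist":0},{"grip":0,"travel":[0,0,0],"twist":0}]'
python3 -m jog '[{"grip":120,"travel":[0,0,0],"twist":0},{"grip":160,"travel":[0,0,0],"twist":0},{"grip":255,"travel":[0,0,0],"twist":0},{"grip":255,"travel":[0,0,0],"twist":0},{"grip":255,"travel":[0,0,0],"twist":0},{"grip":255,"travel":[0,0,0],"twist":0}]' 25
```

```text
time: 3.8
position: [0.5636, 0.1536, 0.0937]
tool_rot: [1.0, 0.009, -0.0, 0.0]
ft_force: [-0.9, 0.3, 0.1]
grip_width: 0.0871
time: 4.4
position: [0.564, 0.1535, 0.094]
tool_rot: [1.0, 0.009, 0.0, -0.0]
ft_force: [-0.0, -0.1, -0.3]
grip_width: 0.0471
```

```bash
python3 -m jog '[{"grip":255,"travel":[0,0,0],"twist":0},{"grip":255,"travel":[0,0,0],"twist":0},{"grip":255,"travel":[0,0,0],"twist":0},{"grip":255,"travel":[0,0,0],"twist":0},{"grip":255,"travel":[0,0,0],"twist":0},{"grip":255,"travel":[0,0,0],"twist":0}]' 50
```

```text
time: 5.0
position: [0.5656, 0.156, 0.0981]
tool_rot: [1.0, 0.008, 0.003, -0.002]
ft_force: [-4.8, 6.7, 23.9]
grip_width: 0.0031
```

```bash
python3 - <<'E'
from h import *
a=camera("scene");b=camera("top")
X=get_obs()["position"];u=pj("scene",X)
o=crop(a,*u,40,10)[:,:,::-1];cv2.imwrite("pics/c3.png",cv2.resize(o,(600,600)))
print(get_obs()["grip_width"],get_obs()["ft_force"],u)
E
```

```text
0.0014795897133167684 [-0.31478432  3.13130712  7.42101874] [327.30783486 211.68145665]
```

View pics/c3.png

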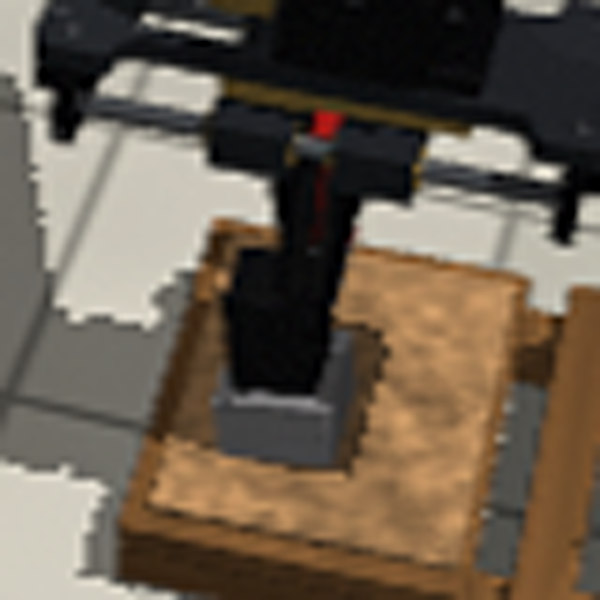

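```bash
python3 - <<'E'
from h import *
f=lambda x,y:(x/7.5-.5+287,y/7.5-.5+171)
for n,p,z in(("bot-left",(220,450),.038),("bot-right",(335,467),.038),("top-left",(218,393),.066),("top-right",(328,407),.066),("blk base L",(232,383),.066),("blk base R",(317,395),.066),("topfar right hub",(352,330),.066),("blk top far L",(240,250),.108),("blk top near L",(228,295),.108)):
    print(n,np.round(bp("scene",*f(*p),z),4))
print("old"); g=lambda x,y:(x/6.82-.5+308,y/6.82-.5+188)
for n,p,z in(("blk top far L",(105,115),.108),("far R",(180,120),.108),("near L",(85,175),.108),("near R",(170,190),.108),("base L",(75,532),.066),("base R",(157,552),.066)):
    if p[1]>300:p=(p[0],p[1]-300)
    print(n,np.round(bp("scene",*g(*p),z),4))
E
```

```text
bot-left [0.5841 0.1337 0.038 ]
bot-right [0.5795 0.175  0.038 ]
top-left [0.584  0.1309 0.066 ]
top-right [0.5786 0.1696 0.066 ]
blk base L [0.5775 0.1345 0.066 ]
blk base R [0.574  0.1646 0.066 ]
topfar right hub [0.5375 0.1693 0.066 ]
blk top far L [0.5541 0.1284 0.108 ]
blk top near L [0.5778 0.13   0.108 ]
old
blk top far L [0.5524 0.14   0.108 ]
far R [0.5461 0.1682 0.108 ]
near L [0.5875 0.1405 0.108 ]
near R [0.5854 0.1729 0.108 ]
base L [0.5765 0.1371 0.066 ]
base R [0.5772 0.1701 0.066 ]
```

```bash
python3 - <<'E'
from h import *
a=camera("scene");o=get_obs();print({k:np.round(v,3) for k,v in o.items()})
u=pj("scene",o["position"]);print(u,pj("scene",o["position"]-[0,0,.022]))
c=crop(a,*u,32,10)[:,:,::-1];c=(255*(np.clip(c/160.,0,1))**.4).astype(np.uint8)
cv2.imwrite("pics/c4.png",cv2.resize(c,(600,600)))
E
```

```text
{'time': np.float64(5.15), 'q': array([0.077, 0.621, 1.633, 0.004, 0.882, 1.628]), 'joint_velocities': array([ 0.004,  0.003, -0.001,  0.032, -0.006,  0.002]), 'joint_torque': array([-4.1960e+00, -3.4593e+01, -1.0797e+01, -1.7660e+00, -7.3100e-01,
        4.0000e-03]), 'position': array([0.566, 0.156, 0.098]), 'tool_rot': array([ 1.   ,  0.008,  0.003, -0.002]), 'ft_force': array([-2.27 ,  6.587, 17.932]), 'moment': array([1.431, 0.503, 0.037]), 'grip_width': np.float64(0.001)}
[327.28130243 211.81152212] [326.55309263 217.79483334]
```

View pics/c4.png

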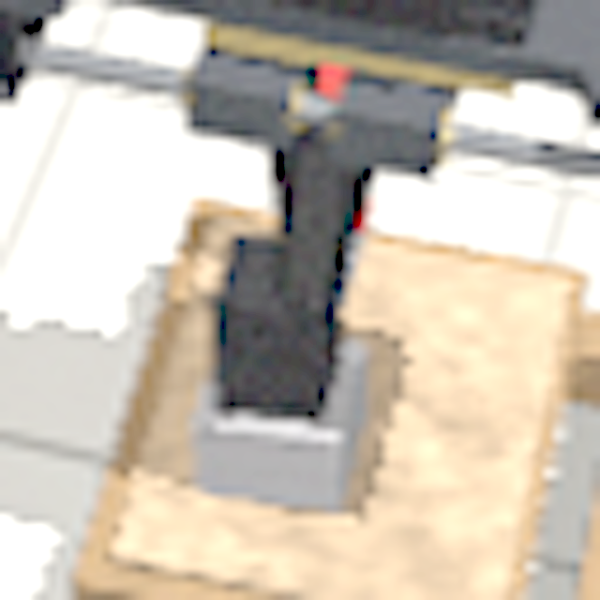

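```bash
python3 - <<'E'
from h import *
for z in(.123,.133,.143,.153): print(z,pj("scene",np.array([.562,.152-.05,z])),pj("scene",np.array([.562,.152+.05,z])))
# where would closed finger at current pose be
for z in(.076,.09,.108,.13,.15):print(z,pj("scene",np.array([.575,.156,z])))
k=search_frame("crank_grip","scene");print(k)
E
```

```text
0.123 [308.3873099  199.41990909] [346.02091938 207.60741875]
0.133 [308.61404269 196.56643548] [346.47812054 204.75176534]
0.143 [308.8434709  193.67903958] [346.94085549 201.86154814]
0.153 [309.07564287 190.75711287] [347.40922532 198.93613581]
0.076 [325.85447275 220.04420195]
0.09 [326.31272719 216.25032142]
0.108 [326.91308146 211.27999885]
0.13 [327.66446623 205.05929743]
0.15 [328.36497395 199.25980613]
[{'at': [0.7145, 0.2727, 0.0283], 'p': 0.83}, {'at': [0.584, 0.1542, 0.0745], 'p': 0.79}, {'at': [0.7086, 0.1578, 0.0268], 'p': 0.63}, {'at': [0.5515, -0.1294, 0.0381], 'p': 0.29}]
```

```bash
python3 -m jog '[{"grip":255,"travel":[0,0,2.5],"twist":0},{"grip":255,"travel":[0,0,2.5],"twist":0},{"grip":0,"travel":[0,0,0],"twist":0},{"grip":0,"travel":[0,0,0],"twist":0},{"grip":0,"travel":[0,0,0],"twist":0},{"grip":0,"travel":[0,0,0],"twist":0}]' 
python3 - <<'E'
from h import *
a=camera("scene");b=camera("top");o=get_obs();print(o["position"],o["ft_force"],o["grip_width"])
u=pj("scene",o["position"]);v=pj("top",o["position"]);print(u,v)
c=np.hstack([crop(a,u[0],u[1],45,10),crop(b,v[0],v[1],45,10)])[:,:,::-1];c=(255*(np.clip(c/200.,0,1))**.5).astype(np.uint8)
cv2.imwrite("pics/c5.png",cv2.resize(c,(800,400)))
E
```

```text
time: 5.8
position: [0.563, 0.1534, 0.1427]
tool_rot: [1.0, 0.008, -0.001, 0.0]
ft_force: [0.3, 0.1, 0.8]
grip_width: 0.0248
[0.56327854 0.15344726 0.14286114] [-0.14044772 -0.17895205 -0.13609483] 0.03247032434436848
[328.15677366 198.20883308] [232.66844341 215.82321612]
```

View pics/c5.png

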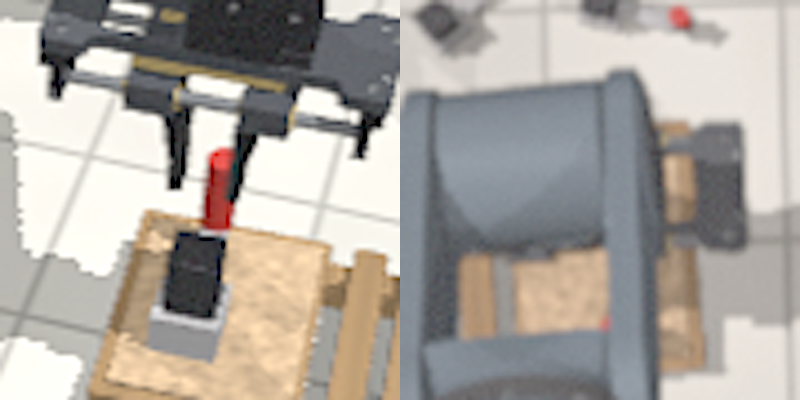

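```bash
python3 - <<'E'
from h import *
u=232-45+(718-400)/4.444-.5;v=215-45+185/4.444-.5;r=215-45+185/4.444
for z in(.17,.2,.23,.26):print(z,bp("top",u,v,z),"right end",bp("top",232-45+345/4.444-.5,v,z))
E
```

```text
0.17 [0.57240924 0.0809925  0.17      ] right end [0.57195283 0.06444707 0.17      ]
0.2 [0.57020441 0.07926443 0.2       ] right end [0.56975829 0.0630921  0.2       ]
0.23 [0.56799957 0.07753636 0.23      ] right end [0.56756374 0.06173713 0.23      ]
0.26 [0.56579474 0.0758083  0.26      ] right end [0.5653692  0.06038217 0.26      ]
```

The crank still stands upright. The fingertips show at pixel (328.7,197), which is where the reported TCP projects, so the tips really sit about 25 mm higher than the spec says. The close therefore slid off the top of the block. I'll descend about 25 mm deeper while watching the force.

```bash
python3 -m jog '[{"grip":0,"travel":[0,0,0],"twist":0},{"grip":0,"travel":[0,0,0],"twist":0},{"grip":0,"travel":[0,0,0],"twist":0},{"grip":0,"travel":[0,-0.2,-1.5],"twist":0},{"grip":0,"travel":[0,0,-1.5],"twist":0},{"grip":0,"travel":[0,0,-1.5],"twist":0},{"grip":0,"travel":[0,0,-0.5],"twist":0},{"grip":0,"travel":[0,0,0],"twist":0}]' 50
python3 -m jog '[{"grip":0,"travel":[0,0,-0.5],"twist":0},{"grip":0,"travel":[0,0,-0.5],"twist":0},{"grip":0,"travel":[0,0,-0.5],"twist":0},{"grip":0,"travel":[0,0,-0.5],"twist":0},{"grip":0,"travel":[0,0,-0.2],"twist":0},{"grip":0,"travel":[0,0,0],"twist":0}]' 
python3 -m jog '[{"grip":255,"travel":[0,0,0],"twist":0},{"grip":255,"travel":[0,0,0],"twist":0},{"grip":255,"travel":[0,0,0],"twist":0},{"grip":255,"travel":[0,0,0],"twist":0},{"grip":255,"travel":[0,0,0],"twist":0},{"grip":255,"travel":[0,0,0],"twist":0},{"grip":255,"travel":[0,0,0],"twist":0},{"grip":255,"travel":[0,0,0],"twist":0}]' 
python3 -m jog '[{"grip":255,"travel":[0,0,0],"twist":0},{"grip":255,"travel":[0,0,0],"twist":0},{"grip":255,"travel":[0,0,0],"twist":0},{"grip":255,"travel":[0,0,0],"twist":0}]'
```

```text
time: 6.7
position: [0.5634, 0.1515, 0.0932]
tool_rot: [1.0, 0.009, -0.001, 0.0]
ft_force: [0.1, -0.7, 0.6]
grip_width: 0.0858
time: 7.3
position: [0.5637, 0.1515, 0.0715]
tool_rot: [1.0, 0.009, -0.0, 0.0]
ft_force: [1.1, 0.5, 0.6]
grip_width: 0.0873
time: 8.1
position: [0.5641, 0.1519, 0.072]
tool_rot: [1.0, 0.008, 0.0, -0.0]
ft_force: [0.3, 1.2, -1.7]
grip_width: 0.0317
time: 8.5
position: [0.5641, 0.1518, 0.072]
tool_rot: [1.0, 0.009, 0.0, -0.0]
ft_force: [0.4, 2.0, 0.6]
grip_width: 0.032
```

Gripped at 32.0 mm. Lifting, moving over the spindle and turning −19°.

```bash
python3 -m jog '[{"grip":255,"travel":[0,0,1],"twist":0},{"grip":255,"travel":[0,0,2.5],"twist":0},{"grip":255,"travel":[0,0,2.5],"twist":0},{"grip":255,"travel":[0,0,2],"twist":0},{"grip":255,"travel":[0,0,0],"twist":0}]' 
python3 -m jog '[{"grip":255,"travel":[-0.2,-3.0,0],"twist":-2},{"grip":255,"travel":[-0.3,-4,0],"twist":-3},{"grip":255,"travel":[-0.3,-4,0],"twist":-3},{"grip":255,"travel":[-0.3,-4,0],"twist":-3},{"grip":255,"travel":[-0.3,-4,0],"twist":-3},{"grip":255,"travel":[-0.3,-4,0],"twist":-3},{"grip":255,"travel":[-0.2,-4,0],"twist":-2},{"grip":255,"travel":[0,-1.6,-1.5],"twist":0}]' 
python3 -m jog '[{"grip":255,"travel":[0,0,-1.5],"twist":0},{"grip":255,"travel":[0,0,0],"twist":0},{"grip":255,"travel":[0,0,0],"twist":0}]'
python3 - <<'E'
from h import *
a=camera("scene");b=camera("top");o=get_obs();print(o["position"],o["ft_force"],o["grip_width"])
u=pj("scene",o["position"]-[0,0,.05]);print(u)
c=crop(a,u[0],u[1],32,10)[:,:,::-1];c=(255*(np.clip(c/220.,0,1))**.6).astype(np.uint8)
cv2.imwrite("pics/c6.png",cv2.resize(c,(600,600)))
E
```

```text
time: 9.0
position: [0.5659, 0.1514, 0.155]
tool_rot: [1.0, 0.009, 0.003, 0.0]
ft_force: [1.3, 0.2, -2.3]
grip_width: 0.0316
time: 9.8
position: [0.5458, -0.1389, 0.1374]
tool_rot: [0.987, -0.158, 0.002, 0.001]
ft_force: [0.4, -0.5, -3.3]
grip_width: 0.0318
time: 10.1
position: [0.5438, -0.1335, 0.1207]
tool_rot: [0.988, -0.156, -0.002, -0.001]
ft_force: [-0.7, 0.3, -2.8]
grip_width: 0.0315
[ 0.54504416 -0.13369205  0.1220007 ] [-0.51011923  0.48006176 -2.52126915] 0.03166569946741762
[228.27802383 191.45645495]
```

View pics/c6.png

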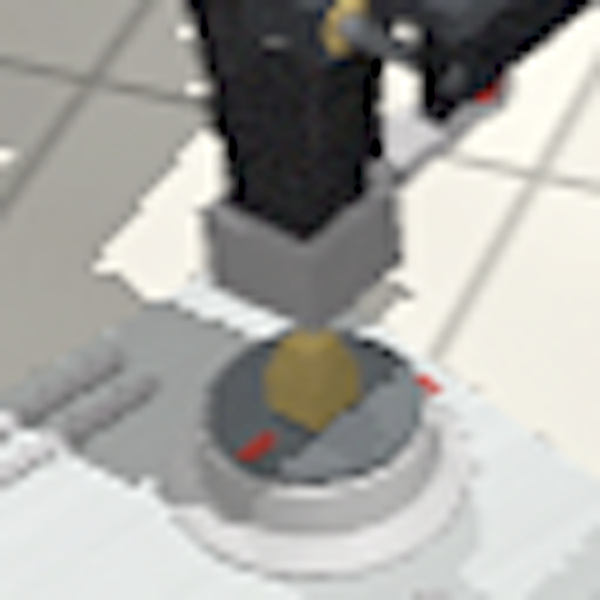

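The hub sits directly above the brass spindle, with columns at about 306 and 312 in the crop (under 1 px in the full image), and the corners line up. Lowering with force checks.

```bash
python3 -m jog '[{"grip":255,"travel":[0,0,-1],"twist":0},{"grip":255,"travel":[0,0,-1],"twist":0},{"grip":255,"travel":[0,0,-1],"twist":0},{"grip":255,"travel":[0,0,-0.5],"twist":0},{"grip":255,"travel":[0,0,0],"twist":0}]' 
python3 -m jog '[{"grip":255,"travel":[0,0,-0.4],"twist":0},{"grip":255,"travel":[0,0,-0.4],"twist":0},{"grip":255,"travel":[0,0,0],"twist":0}]'
```

```text
time: 10.7
position: [0.5441, -0.134, 0.0857]
tool_rot: [0.988, -0.157, -0.001, -0.0]
ft_force: [-0.1, 1.0, -3.2]
grip_width: 0.0313
time: 11.0
position: [0.5447, -0.1343, 0.0785]
tool_rot: [0.988, -0.157, -0.0, -0.0]
ft_force: [-0.3, -0.5, -3.7]
grip_width: 0.0315
```

```bash
python3 -m jog '[{"grip":255,"travel":[0,0,-0.4],"twist":0},{"grip":255,"travel":[0,0,-0.3],"twist":0},{"grip":255,"travel":[0,0,0],"twist":0}]' 
python3 -m jog '[{"grip":255,"travel":[0,0,-0.3],"twist":0},{"grip":255,"travel":[0,0,0],"twist":0}]'
python3 -m jog '[{"grip":255,"travel":[0,0,-0.2],"twist":0},{"grip":255,"travel":[0,0,0],"twist":0}]'
```

```text
time: 11.3
position: [0.5447, -0.1344, 0.0715]
tool_rot: [0.988, -0.157, -0.0, -0.0]
ft_force: [-1.5, 0.5, -3.3]
grip_width: 0.0317
time: 11.5
position: [0.5447, -0.1343, 0.0686]
tool_rot: [0.988, -0.157, -0.0, -0.0]
ft_force: [-0.9, 0.2, -3.4]
grip_width: 0.0313
time: 11.7
position: [0.5448, -0.1343, 0.0679]
tool_rot: [0.988, -0.157, -0.0, 0.0]
ft_force: [-3.5, 1.4, 3.3]
grip_width: 0.0317
```

Seated: contact at TCP z = 0.068, as predicted. Winding anticlockwise now.

```bash
m='python3 -c "from rig import *;o=get_obs();print(o[\"moment\"].round(2),o[\"q\"][5].round(2))"'
python3 -m jog '[{"grip":255,"travel":[0,0,0],"twist":4},{"grip":255,"travel":[0,0,0],"twist":7},{"grip":255,"travel":[0,0,0],"twist":7},{"grip":255,"travel":[0,0,0],"twist":7},{"grip":255,"travel":[0,0,0],"twist":7},{"grip":255,"travel":[0,0,0],"twist":7},{"grip":255,"travel":[0,0,0],"twist":7},{"grip":255,"travel":[0,0,0],"twist":7}]' 60; eval $m
python3 -m jog '[{"grip":255,"travel":[0,0,0],"twist":7},{"grip":255,"travel":[0,0,0],"twist":7},{"grip":255,"travel":[0,0,0],"twist":7},{"grip":255,"travel":[0,0,0],"twist":7},{"grip":255,"travel":[0,0,0],"twist":7},{"grip":255,"travel":[0,0,0],"twist":7},{"grip":255,"travel":[0,0,0],"twist":7},{"grip":255,"travel":[0,0,0],"twist":7}]'; eval $m
python3 -m jog '[{"grip":255,"travel":[0,0,0],"twist":7},{"grip":255,"travel":[0,0,0],"twist":7},{"grip":255,"travel":[0,0,0],"twist":7},{"grip":255,"travel":[0,0,0],"twist":4}]'; eval $m
```

```text
time: 12.5
position: [0.5444, -0.1356, 0.0679]
tool_rot: [0.953, 0.303, -0.001, 0.001]
ft_force: [-4.4, -2.0, 4.5]
grip_width: 0.0319
[-0.6   0.87 -0.13] 0.51
time: 13.3
position: [0.5458, -0.1357, 0.0679]
tool_rot: [0.699, 0.715, 0.0, 0.002]
ft_force: [-1.8, -1.5, 2.0]
grip_width: 0.0316
[-0.31  0.18 -0.13] -0.46
time: 13.7
position: [0.5464, -0.1354, 0.0679]
tool_rot: [0.529, 0.849, 0.0, 0.002]
ft_force: [-0.9, -0.6, 1.9]
grip_width: 0.0312
[-0.01 -0.07 -0.19] -0.9
```

```bash
m='python3 -c "from rig import *;o=get_obs();print(o[\"moment\"].round(2),o[\"q\"][5].round(3))"'
for i in 1; do python3 -m jog '[{"grip":255,"travel":[0,0,0],"twist":4},{"grip":255,"travel":[0,0,0],"twist":4},{"grip":255,"travel":[0,0,0],"twist":0}]'; eval $m; done
python3 -m jog '[{"grip":255,"travel":[0,0,0],"twist":4},{"grip":255,"travel":[0,0,0],"twist":0}]'; eval $m
python3 -m jog '[{"grip":255,"travel":[0,0,0],"twist":4},{"grip":255,"travel":[0,0,0],"twist":0}]'; eval $m
```

```text
time: 14.0
position: [0.5465, -0.1352, 0.0679]
tool_rot: [0.47, 0.883, 0.0, 0.002]
ft_force: [-0.1, 0.3, 1.8]
grip_width: 0.0313
[ 0.1  -0.18 -0.02] -1.034
time: 14.2
position: [0.5466, -0.1351, 0.0679]
tool_rot: [0.439, 0.898, 0.0, 0.002]
ft_force: [0.5, -1.1, 2.7]
grip_width: 0.0315
[ 0.19 -0.28  0.04] -1.103
time: 14.4
position: [0.5466, -0.135, 0.0679]
tool_rot: [0.408, 0.913, 0.0, 0.002]
ft_force: [2.4, 1.4, 4.1]
grip_width: 0.0316
[ 0.28 -0.42  0.07] -1.172
```

```bash
m='python3 -c "from rig import *;o=get_obs();print(o[\"moment\"].round(2),o[\"q\"][5].round(3))"'
for i in 1; do python3 -m jog '[{"grip":255,"travel":[0,0,0],"twist":3},{"grip":255,"travel":[0,0,0],"twist":3}]'; eval $m; done
python3 -m jog '[{"grip":255,"travel":[0,0,0],"twist":3},{"grip":255,"travel":[0,0,0],"twist":3}]'; eval $m
python3 -m jog '[{"grip":255,"travel":[0,0,0],"twist":3},{"grip":255,"travel":[0,0,0],"twist":3}]'; eval $m
python3 - <<'E'
from h import *
a=camera("scene");b=camera("top")
u=(205,215);c=np.hstack([crop(a,205,215,50,8),crop(b,340,195,50,8)])[:,:,::-1];c=(255*(np.clip(c/220.,0,1))**.6).astype(np.uint8)
cv2.imwrite("pics/c7.png",c)
E
```

```text
time: 14.6
position: [0.5467, -0.1348, 0.0678]
tool_rot: [0.36, 0.933, 0.0, 0.002]
ft_force: [2.0, 1.3, 4.0]
grip_width: 0.0319
[ 0.36 -0.49 -0.08] -1.277
time: 14.8
position: [0.5467, -0.1347, 0.0679]
tool_rot: [0.31, 0.951, 0.0, 0.002]
ft_force: [2.6, 1.2, 3.9]
grip_width: 0.0315
[ 0.49 -0.56 -0.17] -1.382
time: 15.0
position: [0.5467, -0.1345, 0.0678]
tool_rot: [0.26, 0.966, 0.0, 0.002]
ft_force: [2.0, 2.0, 5.1]
grip_width: 0.0315
[ 0.56 -0.64 -0.13] -1.486
```

View pics/c7.png

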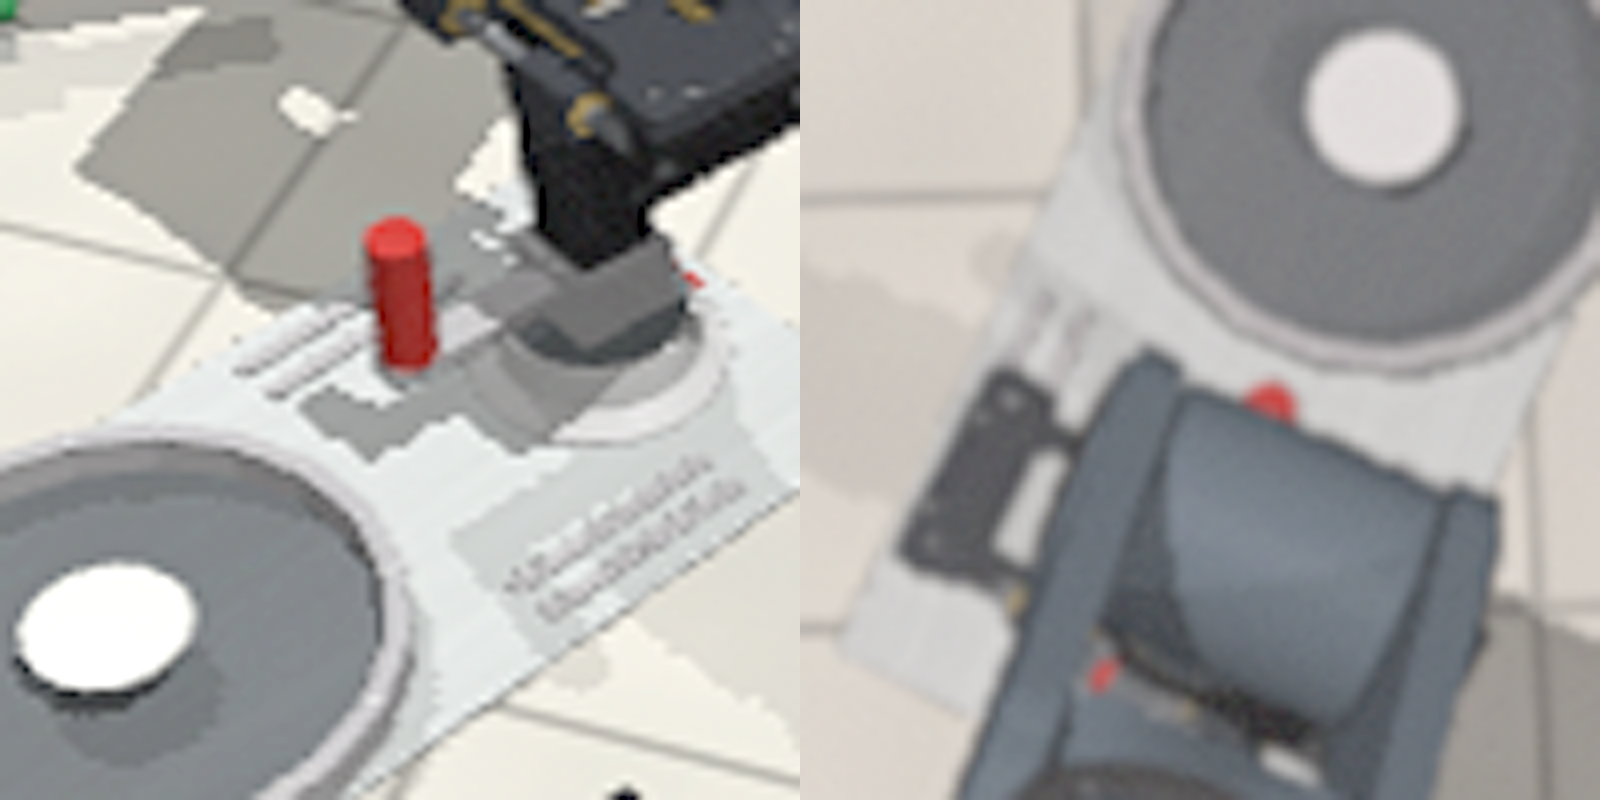

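The plug has visibly risen and the crank is seated and turning (knob at about (400,240) in the crop). I'll continue in small steps until the stop.

```bash
m='python3 -c "from rig import *;o=get_obs();print(o[\"moment\"].round(2),o[\"q\"][5].round(3))"'
python3 -m jog '[{"grip":255,"travel":[0,0,0],"twist":2},{"grip":255,"travel":[0,0,0],"twist":2}]'|grep rot; eval $m
python3 -m jog '[{"grip":255,"travel":[0,0,0],"twist":2},{"grip":255,"travel":[0,0,0],"twist":2}]'|grep rot; eval $m
python3 -m jog '[{"grip":255,"travel":[0,0,0],"twist":2},{"grip":255,"travel":[0,0,0],"twist":2}]'|grep rot; eval $m
```

```text
tool_rot: [0.227, 0.974, 0.0, 0.002]
[ 0.7  -0.64 -0.13] -1.555
tool_rot: [0.194, 0.981, 0.001, 0.002]
[ 0.64 -0.47 -1.09] -1.623
tool_rot: [0.162, 0.987, 0.001, 0.002]
[ 0.48 -0.43 -1.94] -1.69
```

The moment rose to 1.9 N m, so it is on the stop. I'll relieve the wind-up within the play, then lift off.

```bash
m='python3 -c "from rig import *;o=get_obs();print(o[\"moment\"].round(2),o[\"q\"][5].round(3))"'
python3 -m jog '[{"grip":255,"travel":[0,0,0],"twist":-2},{"grip":255,"travel":[0,0,0],"twist":-2},{"grip":255,"travel":[0,0,0],"twist":0}]'|grep rot; eval $m
python3 -m jog '[{"grip":255,"travel":[0,0,0],"twist":-2},{"grip":255,"travel":[0,0,0],"twist":0}]'|grep rot; eval $m
```

```text
tool_rot: [0.194, 0.981, 0.0, 0.002]
[ 0.73 -0.67 -0.25] -1.623
tool_rot: [0.211, 0.978, 0.0, 0.002]
[ 0.7  -0.64 -0.15] -1.588
```

```bash
m='python3 -c "from rig import *;o=get_obs();print(o[\"moment\"].round(2),o[\"q\"][5].round(3))"'
python3 -m jog '[{"grip":255,"travel":[0,0,0],"twist":-2},{"grip":255,"travel":[0,0,0],"twist":0}]'|grep rot; eval $m
python3 -m jog '[{"grip":255,"travel":[0,0,0.2],"twist":0},{"grip":255,"travel":[0,0,0.4],"twist":0},{"grip":255,"travel":[0,0,0],"twist":0}]'; eval $m
```

```text
tool_rot: [0.227, 0.974, 0.0, 0.002]
[ 0.67 -0.69 -0.05] -1.554
time: 16.7
position: [0.5464, -0.1345, 0.0726]
tool_rot: [0.227, 0.974, 0.0, 0.001]
ft_force: [4.1, 1.4, -2.8]
grip_width: 0.0313
[ 0.51 -1.12 -0.05] -1.555
```

```bash
python3 -m jog '[{"grip":255,"travel":[0,0,1],"twist":0},{"grip":255,"travel":[0,0,1],"twist":0},{"grip":255,"travel":[0,0,1.5],"twist":0},{"grip":255,"travel":[0,0,2],"twist":0},{"grip":255,"travel":[0,0,2.5],"twist":0},{"grip":255,"travel":[0,0,0],"twist":0}]'
python3 -m jog '[{"grip":255,"travel":[0,0,0],"twist":-8},{"grip":255,"travel":[0.1,1.5,0],"twist":-8},{"grip":255,"travel":[0.1,1.5,0],"twist":-8},{"grip":255,"travel":[0.1,1.5,0],"twist":-8},{"grip":255,"travel":[0.1,1.5,0],"twist":-8},{"grip":255,"travel":[0.1,1.5,0],"twist":-8},{"grip":255,"travel":[0.1,1.5,0],"twist":-8},{"grip":255,"travel":[0.1,1.5,0],"twist":-8}]'
python3 -m jog '[{"grip":255,"travel":[0.1,1.5,0],"twist":-8},{"grip":255,"travel":[0.1,1.5,0],"twist":-8},{"grip":255,"travel":[0.1,1.5,0],"twist":-8},{"grip":255,"travel":[0.1,1.5,0],"twist":-8},{"grip":255,"travel":[0.1,1.5,0],"twist":-8},{"grip":255,"travel":[0.1,1.5,0],"twist":-8},{"grip":255,"travel":[0.1,1.5,0],"twist":-8},{"grip":255,"travel":[0.1,1.5,0],"twist":-8}]'
python3 -m jog '[{"grip":255,"travel":[0.1,1.5,0],"twist":-8},{"grip":255,"travel":[0.1,1.5,0],"twist":-8},{"grip":255,"travel":[0.1,1.5,0],"twist":-8},{"grip":255,"travel":[0,1.5,0],"twist":-1},{"grip":255,"travel":[0,0,0],"twist":0},{"grip":255,"travel":[0,0,0],"twist":0}]'
python3 -c "from rig import *;o=get_obs();print(o['position'],o['tool_rot'],o['ft_force'])"
```

```text
time: 17.3
position: [0.5458, -0.1353, 0.1554]
tool_rot: [0.225, 0.974, -0.001, 0.002]
ft_force: [0.8, 0.2, -2.9]
grip_width: 0.0318
time: 18.1
position: [0.55, -0.0287, 0.1512]
tool_rot: [0.71, 0.705, -0.001, -0.002]
ft_force: [0.6, 0.2, -2.9]
grip_width: 0.0314
time: 18.9
position: [0.5581, 0.0908, 0.1511]
tool_rot: [0.975, 0.222, -0.002, -0.0]
ft_force: [0.0, 0.3, -4.4]
grip_width: 0.0317
time: 19.5
position: [0.5617, 0.1501, 0.1517]
tool_rot: [1.0, 0.009, -0.001, 0.001]
ft_force: [0.3, -0.5, -2.3]
grip_width: 0.0317
[0.56169758 0.15007712 0.15168577] [ 9.99957404e-01  9.09404044e-03 -1.47157283e-03  5.68711291e-04] [ 0.29208157 -0.54568514 -2.32214042]
```

```bash
python3 -m jog '[{"grip":255,"travel":[0.2,0.1,-2],"twist":0},{"grip":255,"travel":[0,0,-2],"twist":0},{"grip":255,"travel":[0,0,-2],"twist":0},{"grip":255,"travel":[0,0,-1],"twist":0},{"grip":255,"travel":[0,0,0],"twist":0},{"grip":255,"travel":[0,0,0],"twist":0}]'
python3 -m jog '[{"grip":255,"travel":[0,0,-0.3],"twist":0},{"grip":255,"travel":[0,0,-0.2],"twist":0},{"grip":255,"travel":[0,0,-0.2],"twist":0},{"grip":255,"travel":[0,0,0],"twist":0}]'
```

```text
time: 20.1
position: [0.5653, 0.1511, 0.0832]
tool_rot: [1.0, 0.008, 0.0, 0.0]
ft_force: [0.7, 0.0, -2.1]
grip_width: 0.0314
time: 20.5
position: [0.5648, 0.1516, 0.076]
tool_rot: [1.0, 0.009, -0.0, 0.0]
ft_force: [0.3, -0.3, -3.0]
grip_width: 0.0317
```

```bash
python3 -m jog '[{"grip":255,"travel":[0,0,-0.1],"twist":0},{"grip":255,"travel":[0,0,0],"twist":0}]'
python3 -m jog '[{"grip":255,"travel":[0,0,-0.1],"twist":0},{"grip":255,"travel":[0,0,0],"twist":0}]'
```

```text
time: 20.7
position: [0.5649, 0.1516, 0.0749]
tool_rot: [1.0, 0.009, -0.0, 0.0]
ft_force: [-0.1, 0.4, -2.8]
grip_width: 0.0314
time: 20.9
position: [0.5649, 0.1516, 0.0739]
tool_rot: [1.0, 0.009, -0.0, 0.0]
ft_force: [-0.5, -0.5, -3.2]
grip_width: 0.0316
```

```bash
python3 -m jog '[{"grip":255,"travel":[0,0,-0.1],"twist":0},{"grip":255,"travel":[0,0,0],"twist":0}]'
python3 -m jog '[{"grip":255,"travel":[0,0,-0.1],"twist":0},{"grip":255,"travel":[0,0,0],"twist":0}]'
python3 -m jog '[{"grip":255,"travel":[0,0,-0.05],"twist":0},{"grip":255,"travel":[0,0,0],"twist":0}]'
```

```text
time: 21.1
position: [0.5649, 0.1516, 0.0728]
tool_rot: [1.0, 0.009, -0.0, 0.0]
ft_force: [-0.2, -0.7, -2.7]
grip_width: 0.0317
time: 21.3
position: [0.5651, 0.1516, 0.072]
tool_rot: [1.0, 0.009, 0.0, -0.0]
ft_force: [-0.2, -0.2, -2.0]
grip_width: 0.0314
time: 21.5
position: [0.5651, 0.1516, 0.072]
tool_rot: [1.0, 0.009, 0.0, -0.0]
ft_force: [-0.7, -0.2, 2.4]
grip_width: 0.032
```

Contact on the cork. Releasing, retreating upward and moving back clear of the view.

```bash
python3 -m jog '[{"grip":200,"travel":[0,0,0],"twist":0},{"grip":100,"travel":[0,0,0],"twist":0},{"grip":0,"travel":[0,0,0],"twist":0},{"grip":0,"travel":[0,0,0],"twist":0},{"grip":0,"travel":[0,0,0],"twist":0},{"grip":0,"travel":[0,0,0],"twist":0},{"grip":0,"travel":[0,0,0],"twist":0},{"grip":0,"travel":[0,0,0],"twist":0}]'
python3 -m jog '[{"grip":0,"travel":[0,0,1],"twist":0},{"grip":0,"travel":[0,0,2],"twist":0},{"grip":0,"travel":[0,0,3],"twist":0},{"grip":0,"travel":[0,0,3],"twist":0},{"grip":0,"travel":[0,0,4],"twist":0}]'
python3 -m jog '[{"grip":0,"travel":[-2,-4,0],"twist":0},{"grip":0,"travel":[-2,-4,0],"twist":0},{"grip":0,"travel":[-2,-4,0],"twist":0},{"grip":0,"travel":[-2,-4,0],"twist":0},{"grip":0,"travel":[-2,-4,0],"twist":0},{"grip":0,"travel":[-2,-4,0],"twist":0},{"grip":0,"travel":[-2,-4,0],"twist":0},{"grip":0,"travel":[-2,-4,0],"twist":0}]'
python3 -m jog '[{"grip":0,"travel":[-0.5,-4,0],"twist":0},{"grip":0,"travel":[-0.5,-4,0],"twist":0},{"grip":0,"travel":[-0.5,-4,0],"twist":0},{"grip":0,"travel":[0,-4,0],"twist":0},{"grip":0,"travel":[0,0,0],"twist":0},{"grip":0,"travel":[0,0,0],"twist":0}]'
python3 - <<'E'
from h import *
a=camera("scene");b=camera("top");cv2.imwrite("pics/s9.png",np.vstack([np.hstack([crop(a,*p,32,10),crop(b,*q,32,10)]) for p,q in(((330,215),(235,228)),((200,220),(345,195)))])[:,:,::-1][::2,::2])
for c,im in(("scene",a),("top",b)):
    for n in("crank_grip","saucer","moka","brush"):print(c,n,[(round(d["p"],2),np.round(d["at"],3).tolist()) for d in search_frame(n,c)][:3])
E
```

```text
time: 22.3
position: [0.5649, 0.1515, 0.0714]
tool_rot: [1.0, 0.009, -0.0, 0.0]
ft_force: [0.0, 0.2, -0.0]
grip_width: 0.0796
time: 22.8
position: [0.5638, 0.1514, 0.2022]
tool_rot: [1.0, 0.009, -0.001, 0.0]
ft_force: [0.6, 0.9, 0.7]
grip_width: 0.0864
time: 23.6
position: [0.4041, -0.17, 0.2024]
tool_rot: [1.0, 0.009, 0.001, 0.001]
ft_force: [-0.0, -0.1, -0.6]
grip_width: 0.0871
time: 24.2
position: [0.3896, -0.329, 0.2018]
tool_rot: [1.0, 0.008, 0.0, -0.0]
ft_force: [-0.0, 1.0, 0.4]
grip_width: 0.0864
scene crank_grip [(0.74, [0.577, 0.374, 0.036]), (0.73, [0.707, 0.16, 0.027]), (0.58, [0.58, 0.158, 0.083])]
scene saucer [(0.67, [0.526, 0.461, 0.048])]
scene moka [(0.65, [0.544, 0.342, 0.071])]
scene brush [(0.84, [0.462, -0.444, 0.031])]
top crank_grip [(0.6, [0.7, 0.154, 0.04]), (0.58, [0.55, 0.147, 0.076]), (0.54, [0.703, 0.267, 0.028])]
top saucer [(0.61, [0.536, 0.457, 0.044])]
top moka [(0.82, [0.525, 0.34, 0.045]), (0.65, [0.534, 0.32, 0.033])]
top brush [(0.65, [0.455, -0.445, 0.039])]
```

View pics/s9.png

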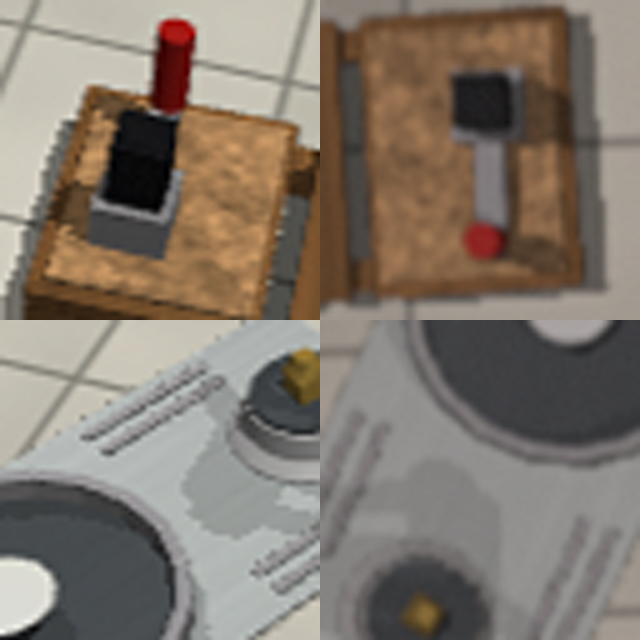

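The crank stands upright on the pad with the knob in its old direction, and the plug looks raised. Next I'll measure the spindle mark numerically.

```bash
python3 - <<'E'
from h import *
for c,fn in(("top",camera("top")),("scene",camera("scene"))):
    u,v=pj(c,np.array([.545,-.134,.034])); im=fn.astype(int)
    m=((im[...,0]>1.5*im[...,1])&(im[...,0]>1.5*im[...,2])&(im[...,0]>60)).astype(np.uint8)
    n,l,s,ce=cv2.connectedComponentsWithStats(m)
    for i in range(1,n):
        if np.hypot(*(ce[i]-[u,v]))<24:
            X=bp(c,*ce[i],.034);d=X-[.545,-.134,.034];print(c,s[i,4],ce[i],np.hypot(*d[:2]).round(3),np.degrees(np.arctan2(d[1],d[0])).round(1))
    w=blob(fn,'red',*pj(c,np.array([.485,.152,.1])),10);print(w[:3])
E
```

```text
top 10 [328.  229.5] 0.028 146.6
top 9 [326.11111111 234.66666667] 0.044 150.8
(np.float64(235.0), np.float64(243.5897435897436), np.int64(39))
scene 8 [236.375 197.25 ] 0.027 149.6
scene 4 [241.  199.5] 0.035 121.4
(np.float64(333.54901960784315), np.float64(192.4313725490196), np.int64(51))
```

```bash
python3 -c "
from rig import *;print(hand_in())"
```

```text
the job is handed in; nothing more can be done
None
```

The job is done and handed in at about 24 s of the 72 s allowed. I fitted the crank fully onto the spindle, wound it anticlockwise to its stop, lifted it off and stood it back upright on the cork pad. Then I let go and moved the arm clear.

**Failed first grasp:** the first grasp closed on nothing. It pressed the block's top with about 24 N, and the crank stayed upright. The camera showed the fingertips about 25 mm higher than the stated tool length implies. I went that much deeper, and the jaws then held the 32 mm block.

**Last checks:**
- **Fit:** the hub touched the disc at the height I expected.
- **Stop:** the moment rose from about 0.13 to 1.9 N m. When I backed off to lift the crank, the moment never changed sign, so the spindle should not have turned back.
- **Spindle mark:** it moved about 166°, from −18° to about 147–150°. The top view puts the housing mark at about 151°, so they agree within my measuring error of roughly 3°.
- **Plug:** it looked raised in the pictures, but I did not measure its height.
- **Crank:** it stands upright on the pad with its knob in the original direction.
- **Other items:** the networks placed the saucer and moka within about 4 mm of where they started. For the brush, the top camera showed about 14 mm of shift but the scene camera only 6 mm. I took that as noise, because nothing came near the brush.

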